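# Third hand: hold a bearing block against the sprung stop

## Task

Take the loose flanged bushing out of the assembly jig and lay it in the parts tray. Then bring the bearing block, flat on the jig's bed, square against the sprung stop plate with its bore in the middle of the plate's slot, and press it against the plate with a steady push of about 10 newtons, never driving the plate back onto its end stop. Finish while still holding it pressed like that, so that a colleague can put the screw in, and leave the other things on the bench where they are.

Things in the scene. Friction and masses are not known exactly. Their poses are not given: they have to be found in the camera images.
- jig: Assembly jig fixed to the bench: an aluminium bed plate 240 mm long (x) and 150 mm wide (y), 12 mm thick, with a dark steel end block 110 mm wide, 62 mm high over the bench, at its far end. Origin on the bench surface under the bed; x points along the bed towards the sprung stop plate and the end block, z up. The bed spans x -110 to 130 mm, y -75 to 75 mm; its upper face is at z 12 mm; the end block begins at x 108 mm.
- stop_face (a point): Point on the near face of the stop plate (the one that the block is pressed on), in the middle of its width, at its lower edge 0.5 mm above the bed; moves with the plate, at the jig's x = 60 mm when free. Axes as the jig's.
- stop_plate (a joint): How far the sprung stop plate has been pushed back along the jig's x, in m: 0 free, 0.030 on its end stop. Springs push it towards -x with 0.70 N per mm of travel from zero, no preload (10 N at about 14 mm). The plate is of bare steel, 100 mm wide, 55 mm high over the bed, 10 mm thick, square to the jig's x; an open-topped slot 26 mm wide in its middle starts 14 mm above the bed.
- block: Bearing block of bare aluminium, loose on the bed near its open end, some 0.25 to 0.4 kg: 50 mm long (x), 46 mm wide (y), flat parallel sides (grip them) up to 30 mm, then a round arched top of 53 mm height. A bore with a steel ring runs along its x, axis 30 mm above its underside. Origin at the centre of its underside, x towards the stop plate (yawed up to 0.35 rad off the jig's x at the start), z up.
- bushing: Flanged steel bushing, 0.1 kg, standing flange down on the bed between the block and the stop plate: flange 32 mm in diameter, 6 mm thick, body 22 mm in diameter, 35 mm high in all. Origin at the centre of the flange's underside, z its axis.
- tray: Open grey plastic parts tray fixed to the bench, 120 x 120 mm outside, 30 mm high, walls and floor 4 mm. Origin at the centre of its underside. It stands to the left or to the right of the jig.
- meter: Bystander: black hand-held multimeter lying on the bench, 150 x 80 x 44 mm, at the other side of the jig than the tray. Origin at the centre of its underside, x along its length.
- bottle: Bystander: small white plastic bottle with a black cap, 44 mm in diameter, 110 mm high, upright on the bench to one side of the jig's far end. Origin at the centre of its underside.
- screwdriver: Bystander: black-handled screwdriver, 200 mm long and 26 mm thick, lying on the bench to the other side of the jig's far end, x along it, blade to +x. Origin under its middle.
Things that resemble listed ones, but are neither listed nor needed, are in the scene too. There is more than one size of the block; the one meant has the size given above.

How it is judged:
On the way:
1. the bushing lies in the parts tray, let go (x of bushing in the frame of tray between -0.058 and 0.058 m and y of bushing in the frame of tray between -0.058 and 0.058 m and z of bushing in the frame of tray below 0.028 m and contact force between the fingers and bushing below 0.05 N and linear speed of bushing below 0.03 m/s), for 0.2 s.
At the end, for the whole second after the job is handed in: The block is held flat on the bed (within 4 mm, tilt under 3.4 degrees), square to the stop plate within 3.4 degrees, its bore within 7 mm of the middle of the slot, pressed against the plate with 6 to 14 N and still, all through the last second; the bushing lies in the tray, not touched (all of step 1 and contact force between block and stop_plate between 6 and 14 N and y of block in the frame of stop_face between -0.007 and 0.007 m and z of block in the frame of jig between 0.009 and 0.016 m and angle between the x axis of block and the x axis of jig, either way round below 0.06 rad and angle between block's own z axis and vertical below 0.06 rad and linear speed of block below 0.01 m/s); the arm keeps its last pose, push and grip.
It fails at once if the stop plate was driven back onto its end stop (value of joint stop_plate above 0.0285 m).
It fails at once if the meter was moved (distance of meter from where it was at the start of the episode above 0.03 m).
It fails at once if the bottle was moved (distance of bottle from where it was at the start of the episode above 0.03 m).
It fails at once if the screwdriver was moved (distance of screwdriver from where it was at the start of the episode above 0.03 m).
It also fails if it takes over 58 s, if anything falls off the work surface, if the arm or the gripper's body presses on something with over 40 N, if the wrist force passes 120 N, or if a joint passes its speed limit or range.

## Robot

A 7-joint arm with a two-finger parallel gripper is mounted at the origin on the work surface. World frame = base frame: x ahead of the robot, y to its left, z up, the work surface at z = 0. Lengths are in m, angles in rad, forces in N, time in s.
With the tool pointing down it reaches from about 0.4 to 0.9 m from the base axis. Payload 5.5 kg.
Tool frame: the origin (TCP) lies between the finger pads; the fingertips stand 17 mm ahead of it and the grasp point (between the pads) lies 2 mm behind it; z points along the fingers, y is the line along which they close (so a half turn about z gives the same grasp; the last joint's range is limited). The gripper opens to 92 mm and grips with 3 to 60 N. Pads are 19 mm wide; open, the fingers measure 130 mm over their backs; the gripper's body (75 mm by 190 mm) begins 47 mm behind the grasp point.
Start: joints at [1.382, 0.501, -0.427, 1.55, 0.221, 1.138, -0.21], TCP at [0.284, -0.585, 0.244] pointing down, gripper open.
Joint ranges: [-2.88, 2.88], [-0.31, 2.03], [-1.54, 1.56], [0.2, 2.42], [-1.41, 4.55], [0.19, 2.02], [-2.57, 2.57]. Speed limits (rad/s): [2.57, 2.57, 3.14, 3.14, 3.14, 3.14, 3.14].

## Interface

Orientations are given as a unit quaternion [x, y, z, w].
In Python, from workcell import telemetry, read_camera, arm gives the robot as it stands.
- The arm moves only by the tool step_arm, never from a script. Its argument "plan" is text: rows parted by semicolons, each of 7 numbers parted by spaces: the turn, a rotation vector about the tool's x, y, z in degrees, then the shift along the tool's x, y, z in m, then the closure, from -1 (fully open) to 1 (shut). A call has 1 to 20 rows; each row shifts and turns the commanded pose from where the row before left it, along the tool's axes as they then stand; what a row does not reach is not made up. A row lasts 1/12 s, in which the tool goes at most 41.7 mm and 7.16 degrees, less where a joint would pass 70% of its speed; a pose out of reach is approached as far as the arm can. A call is refused whole if a number of a shift passes 0.0417 or a number of a turn 7.16, either way. A call with a gripper value outside its range is refused whole. The fingers move at their own pace and stop on an object; the grip force is fixed at half the most. Time passes only in rows, so rows that do not move let the fingers close. It gives the time, the measured TCP pose, the force, the opening and the grip force at its end, in the units of the state.
- telemetry.state(): the state, without advancing time (a new reading comes with each control period).
- read_camera(name): name is "scene" or "top" or "wrist"; returns a dict with "frame" (384x512x3 uint8, red, green, blue), "depth" (384x512 float32, m along the optical axis (not along the pixel's ray), 0 where there is no reading), "fov_y" (degrees; the focal length in pixels is half the picture's height over the tangent of half this angle, whatever the lens; pixels are square), "cx", "cy" (the principal point, pixels), "rvec" (rotation vector, rad) and "tvec" (3), from world to camera coordinates, as OpenCV has them; the wrist camera has in their place "tool_from_camera" (4x4, takes a point from camera to tool coordinates, whose origin is the TCP and whose axes are the flange's). Camera axes: x right, y down, z forward; pixel columns grow to the right and rows downward; lengths in m; the calibration is good to about 2 mm. A picture is of the moment at which its call begins: read the wrist's pose just before it.
- arm.finish_job(): hands the job in; it is judged then, once.
The state is a dict: "t": time; "q": joint angles; "qvel": joint speeds; "joint_efforts": joint torques, N m; "tcp_pos": TCP position; "orientation": TCP orientation; "wrist_force": force on the tool from outside, world axes, zero at the start; "ft_torque": the same for the moment, N m; "gripper_width": opening from 0.0 (shut) to 1.0 (fully open); "grip_force": force on a finger pad.
Only numpy, scipy, OpenCV 4.12 (cv2) and the standard library are available. Lean on these libraries where they do the work, as an engineer would, in place of code of your own. Each camera call takes 0.05 s, during which the arm holds its last target. There are 200 camera calls.

## Working session

There is one attempt and no reset: what is moved stays moved. The work goes in short steps, Python scripts to look and compute and a tool call to move; the robot and the scene stay as the last step left them, time stands still between calls to the robot, and variables do not carry over. Pictures are saved under pics/ and viewed, at most 10 in all, crops included, and the job is handed in when it is done.

Besides the shell and the picture viewer there is one more tool, called as a command line: name --argument value ..., lists and objects as JSON in quotes. step_arm: Moves the arm, as the interface text tells. Its arguments: {"type":"object","properties":{"plan":{"type":"string"}},"required":["plan"]}

```bash
ls; mkdir -p pics
python3 - <<'E'
from workcell import telemetry, read_camera
import cv2,numpy as np,pickle
print(telemetry.state())
ims=[]
for n in("scene","top"):
    c=read_camera(n); pickle.dump(c,open(n+".pkl","wb")); print(n,c["fov_y"],c["cx"],c["cy"],c["rvec"],c["tvec"],(c["depth"]>0).mean())
    cv2.imwrite(f"pics/{n}0.png",cv2.resize(c["frame"][:,:,::-1],(800,600),interpolation=cv2.INTER_CUBIC))
E
```

```text
pics
{'t': 0.0, 'q': array([ 1.38219253,  0.50183638, -0.42677167,  1.55144934,  0.22079489,
        1.13830229, -0.21029376]), 'qvel': array([ 0.00039731, -0.00134399, -0.00054891,  0.00225944, -0.00071429,
        0.00086155, -0.0002881 ]), 'joint_efforts': array([-4.97176679e-04, -5.66581321e+01, -5.81603318e+00, -2.79109579e+01,
       -6.86064223e-02,  3.08591500e-02,  1.64562693e-04]), 'tcp_pos': array([ 0.28344005, -0.58420189,  0.24268407]), 'orientation': array([ 9.74587364e-01,  2.24005642e-01, -1.89043245e-04, -9.52401700e-04]), 'wrist_force': array([-0.21714061, -0.09351276, -0.34787289]), 'ft_torque': array([0.00364751, 0.01445711, 0.01591733]), 'grip_force': 0.0, 'gripper_width': 1.0005926093589321}
scene 47.11353408446333 258.4427904040682 192.59851870536747 [ 1.22189167  2.32211481 -0.9601186 ] [ 0.28439208 -0.27464404  1.37560968] 0.9958089192708334
top 56.069555947883686 257.72559606465495 188.97684983597557 [ 2.16584499 -2.13313784  0.11263595] [0.00688706 0.53062553 0.8667851 ] 0.9959157307942709
```

View pics/scene0.png

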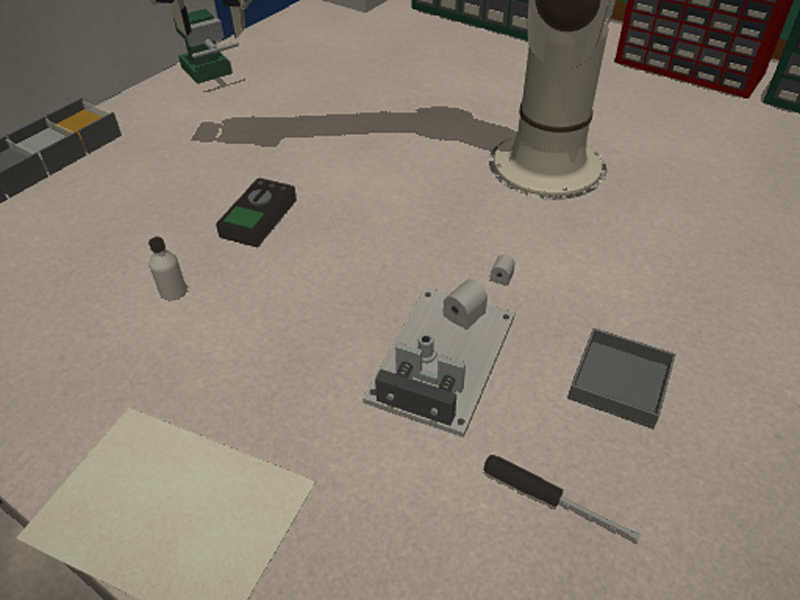

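View pics/top0.png

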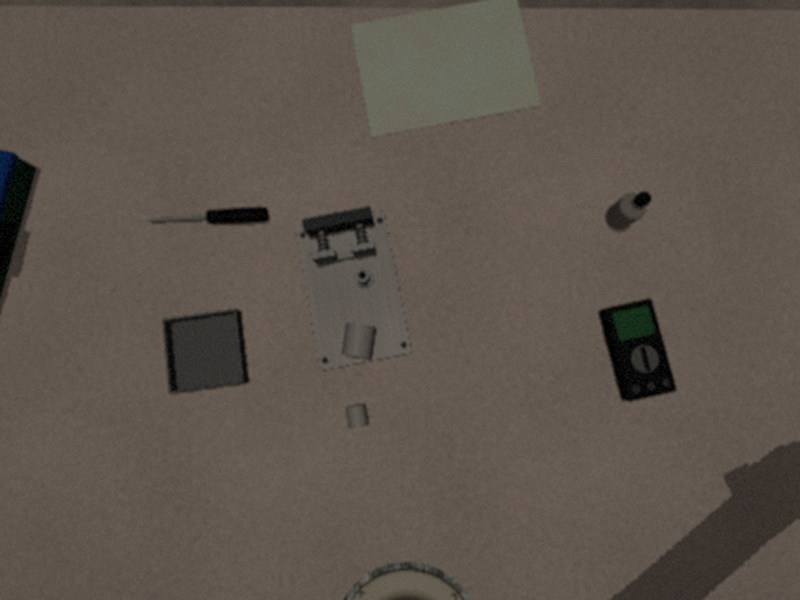

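The scene view (800x600) shows the jig with the stop plate at about (430,370), the bushing at (427,345), the block at (467,303), a smaller lookalike block off the jig at (503,270), and the tray at (622,378). In the top view the bushing is at (364,278), the block at (359,341), the tray at (207,350), and the end block at (338,221).

```bash
cat > h.py <<'E'
import cv2,numpy as np
from scipy.spatial.transform import Rotation as R
def cloud(c,T=None):
    d=c["depth"]; f=192/np.tan(np.radians(c["fov_y"]/2)); v,u=np.mgrid[:384,:512]
    P=np.stack([(u-c["cx"])/f*d,(v-c["cy"])/f*d,d],-1)
    if T is None:
        r=R.from_rotvec(np.ravel(c["rvec"])).as_matrix(); W=(P-np.ravel(c["tvec"]))@r
    else: W=P@T[:3,:3].T+T[:3,3]
    W[d<=0]=np.nan
    return W
def wristT(s,c):
    T=np.eye(4); T[:3,:3]=R.from_quat(s["orientation"]).as_matrix(); T[:3,3]=s["tcp_pos"]
    return T@np.array(c["tool_from_camera"])
def rect(P):
    (x,y),(w,h),a=cv2.minAreaRect((P[:,:2]*1000).astype(np.float32)); return np.round([x,y,w,h,a],1)
E
python3 - <<'E'
from h import *; import pickle
c=pickle.load(open("top.pkl","rb")); W=cloud(c); s=0.64
def at(x0,x1,y0,y1,lo,hi):
    P=W[int(y0*s):int(y1*s),int(x0*s):int(x1*s)].reshape(-1,3); return P[(P[:,2]>lo)&(P[:,2]<hi)]
print("bench z",np.nanmedian(at(420,560,250,320,-.1,.1)[:,2]))
for n,a in dict(bed=(290,420,200,380,.006,.018),end=(290,400,200,245,.05,.075),bush=(352,378,262,292,.038,.06),plate=(305,385,235,268,.055,.08),block=(335,385,315,365,.03,.08),blocktop=(335,385,315,365,.058,.08),tray=(155,255,300,400,.02,.04),small=(335,380,395,435,.01,.08),meter=(590,690,290,405,.02,.07),bottle=(600,660,180,235,.03,.13),scr=(140,280,200,230,.01,.04)).items():
    P=at(*a); print(n,len(P),rect(P),np.round(P.mean(0)*1000,1),np.round(np.percentile(P[:,2],98)*1000,1))
E
```

```text
bench z 0.0008009172203481061
bed 4136 [559.3  94.6 281.7 180.5   7.2] [533.3  96.5  13. ] 16.4
end 418 [633.5 120.1  60.6 109.1   4.8] [646.6 119.5  62. ] 68.0
bush 64 [561.6  80.2  19.9  20.4  70.1] [561.1  80.1  47.3] 51.2
plate 159 [597.6 110.2  10.9  99.3  11.8] [596.6 110.   66.9] 71.3
block 403 [458.6  84.2  45.5  50.3  83.4] [458.4  82.5  60.5] 68.0
blocktop 297 [458.9  84.7  36.7  49.6  82.9] [458.7  84.1  63.7] 68.1
tray 446 [439.4 333.3 120.1 121.1   9.2] [440.3 334.5  29.1] 33.8
small 187 [341.3  86.1  33.5  30.8  10.8] [341.8  84.8  32.2] 38.9
meter 2077 [ 452.3 -356.   150.    80.4   13. ] [ 451.3 -353.6   34.9] 43.3
bottle 399 [ 670.5 -335.9   43.3   36.7   34.1] [ 667.5 -332.3   75.6] 111.8
scr 467 [661.3 343.8  26.1 198.5   3.7] [661.8 311.4  21.9] 28.3
```

step_arm --plan "0 0 0 0.024 -0.0255 -0.003 -1; 0 0 0 0.024 -0.0255 -0.003 -1; 0 0 0 0.024 -0.0255 -0.003 -1; 0 0 0 0.024 -0.0255 -0.003 -1; 0 0 0 0.024 -0.0255 -0.003 -1; 0 0 0 0.024 -0.0255 -0.003 -1; 0 0 0 0.024 -0.0255 -0.003 -1; 0 0 0 0.024 -0.0255 -0.003 -1; 0 0 0 0.024 -0.0255 -0.003 -1; 0 0 0 0.024 -0.0255 -0.003 -1; 0 0 0 0.024 -0.0255 -0.003 -1; 0 0 0 0.024 -0.0255 -0.003 -1; 0 0 0 0.024 -0.0255 -0.003 -1; 0 0 0 0.024 -0.0255 -0.003 -1; 0 0 0 0.024 -0.0255 -0.003 -1; 0 0 0 0.024 -0.0255 -0.003 -1; 0 0 7 0.024 -0.0255 -0.003 -1; 0 0 7 0 0 0 -1; 0 0 0 0 0 0 -1; 0 0 0 0 0 0 -1"

```text
t: 1.77
tcp_pos: [0.4599, -0.0214, 0.294]
orientation: [0.994, 0.114, -0.001, 0.0]
wrist_force: [-0.4, -0.1, -0.1]
gripper_width: 0.995
grip_force: 0.0
```

```bash
cat >> h.py <<'E'
def wrist(fn=None):
    from workcell import telemetry, read_camera
    s=telemetry.state(); c=read_camera("wrist")
    if fn: cv2.imwrite(fn,cv2.resize(c["frame"][:,:,::-1],(640,480)))
    return s,c,cloud(c,wristT(s,c))
E
python3 - <<'E'
from h import *
s,c,W=wrist("pics/w1.png"); print(s["tcp_pos"],np.round(c["tool_from_camera"],3),c["fov_y"]); np.savez("w1",W=W,f=c["frame"])
P=W.reshape(-1,3);print(np.nanmin(P,0),np.nanmax(P,0))
E
```

```text
[ 0.45992578 -0.02135114  0.29396343] [[-0.    -0.963 -0.271  0.073]
 [ 1.     0.    -0.001 -0.001]
 [ 0.001 -0.271  0.963 -0.141]
 [ 0.     0.     0.     1.   ]] 62.76036980910889
[ 0.14804802 -0.38515594 -0.00388279] [0.71807485 0.32506081 0.39279587]
```

View pics/w1.png

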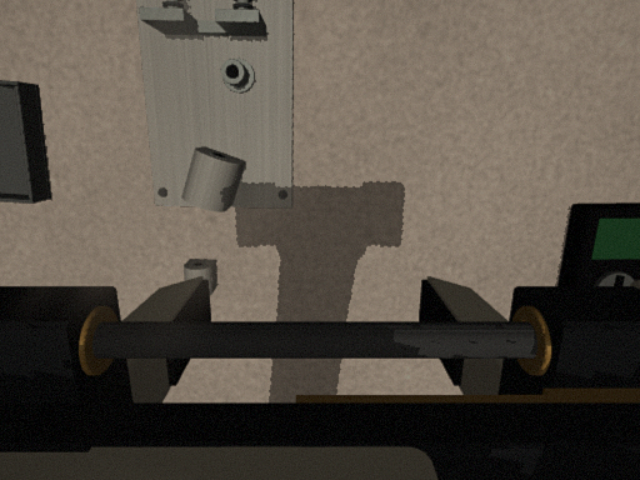

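The wrist view (640x480) shows the bushing at (238,75), the yawed block at (214,180), the stop plate's lower part at the top edge near (200,15), and the bed edges at x≈150 and 292.

Run:
```python
from h import *
W=np.load("w1.npz")["W"]; P=W.reshape(-1,3)*1000; P=P[~np.isnan(P[:,0])]
def sel(x0,x1,y0,y1,z0,z1): return P[(P[:,0]>x0)&(P[:,0]<x1)&(P[:,1]>y0)&(P[:,1]<y1)&(P[:,2]>z0)&(P[:,2]<z1)]
print("bench",np.median(sel(450,650,-90,-20,-9,9)[:,2]))
bed=sel(400,640,0,200,9,15); print("bed z",np.median(bed[:,2]))
# side edges: per x bin min / max y
xs=np.arange(450,570,6)
for f in(0.5,99.5):
    ys=[np.percentile(bed[abs(bed[:,0]-x)<3][:,1],f) for x in xs]; k=np.polyfit(xs,ys,1); r=np.abs(np.polyval(k,xs)-ys); k=np.polyfit(xs[r<2],np.array(ys)[r<2],1); print("edge",np.degrees(np.arctan(k[0])),np.polyval(k,520), r.max())
for n,a in dict(bushtop=(530,600,50,100,43,53),bush=(530,600,50,100,20,53),block=(420,500,50,120,18,80),blocktop=(420,500,50,120,60,80),plate=(585,640,50,170,64,72)).items():
    Q=sel(*a); print(n,len(Q),rect(Q),Q.mean(0).round(1),np.percentile(Q[:,2],98))
Q=sel(575,600,50,170,25,60); # plate face
k=np.polyfit(Q[:,1],Q[:,0],1); print("face",len(Q),np.degrees(np.arctan(-k[0])),np.polyval(k,110),Q[:,1].min(),Q[:,1].max(),np.std(np.polyval(k,Q[:,1])-Q[:,0]))
```

```text
bench -0.08983396129569332
bed z 11.975277036996218
edge 12.245030024966294 19.111680038385572 0.23062737929683408
edge 11.982105852017172 170.77385309733666 0.8315628932101333
bushtop 355 [5.739219e+05 7.891910e+04 4.798390e+04 2.909390e+04 9.800000e+00] [565.4  81.   47.3] 51.23346907238345
bush 555 [5.722128e+05 7.935450e+04 5.101820e+04 3.188360e+04 1.110000e+01] [571.5  80.6  41.7] 50.81136667756094
block 1857 [4.576488e+05 8.484500e+04 4.603850e+04 5.102360e+04 8.330000e+01] [459.7  81.   56.7] 65.78894894474415
blocktop 1007 [4.572029e+05 8.487430e+04 3.062030e+04 5.040040e+04 8.220000e+01] [457.8  84.7  63.4] 66.08041810009836
plate 750 [5.962286e+05 1.106992e+05 1.064800e+04 9.924710e+04 1.190000e+01] [596.7 107.6  67.3] 69.09799203459923
face 665 11.627922365779666 592.8553891986901 68.5694158865307 158.85632361768322 2.7396757688092235
```

step_arm --plan "0 0 1.1 0 0 0 -1; 0 0 0 0.0199 -0.0131 0.02 -1; 0 0 0 0.0199 -0.0131 0.02 -1; 0 0 0 0.0199 -0.0131 0.02 -1; 0 0 0 0.0199 -0.0131 0.02 -1; 0 0 0 0.0199 -0.0131 0.03 -1; 0 0 0 0.0199 -0.0131 0.03 -1; 0 0 0 0 0 0.016 -1; 0 0 0 0 0 0 -1; 0 0 0 0 0 0 -1"

```text
t: 2.65
tcp_pos: [0.5603, 0.0789, 0.1372]
orientation: [0.995, 0.102, -0.002, 0.0]
wrist_force: [-0.3, 0.1, 0.2]
gripper_width: 0.999
grip_force: 0.0
```

Run:
```python
from h import *
s,c,W=wrist("pics/w2.png"); p=s["tcp_pos"]*1000; print(p,R.from_quat(s["orientation"]).as_matrix().round(4).tolist())
P=W.reshape(-1,3)*1000; P=P[~np.isnan(P[:,0])]
def sel(x0,x1,y0,y1,z0,z1): return P[(P[:,0]>x0)&(P[:,0]<x1)&(P[:,1]>y0)&(P[:,1]<y1)&(P[:,2]>z0)&(P[:,2]<z1)]
Q=sel(540,582,60,105,40,53);print(len(Q),rect(Q) if len(Q) else 0,np.percentile(Q[:,2],95) if len(Q) else 0)
Q=sel(540,582,60,105,16,53);print(len(Q),rect(Q))
```

```text
[560.29333328  78.88435253 137.18049509] [[0.9793, 0.2025, -0.0034], [0.2025, -0.9793, -0.0004], [-0.0034, -0.0003, -1.0]]
629 [5.606164e+05 8.101730e+04 2.120570e+04 2.080720e+04 5.500000e+01] 47.965183201941656
1152 [5.629012e+05 8.150770e+04 2.636560e+04 3.090690e+04 1.060000e+01]
```

View pics/w2.png

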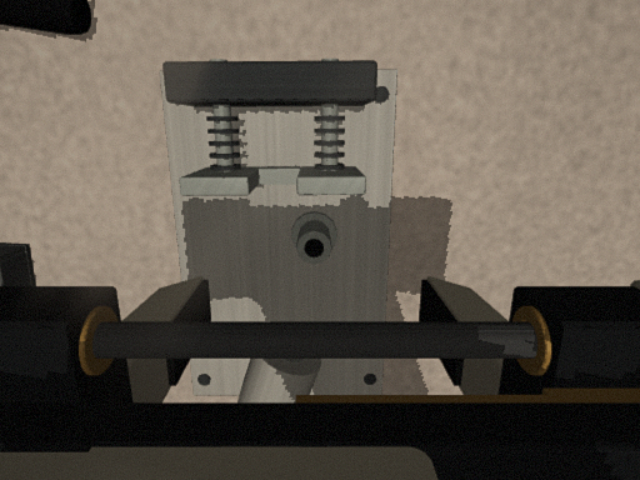

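The bushing stands centred between the fingers at (314,245), with the plate behind at (270,182) and its two springs; it's clear to descend.

step_arm --plan "0 0 0 0 -0.002 0.025 -1; 0 0 0 0 0 0.025 -1; 0 0 0 0 0 0.025 -1; 0 0 0 0 0 0.015 -1; 0 0 0 0 0 0.009 -1; 0 0 0 0 0 0 0; 0 0 0 0 0 0 1; 0 0 0 0 0 0 1; 0 0 0 0 0 0 1; 0 0 0 0 0 0 1; 0 0 0 0 0 0 1; 0 0 0 0 0 0 1"

```text
t: 3.7
tcp_pos: [0.5612, 0.082, 0.0398]
orientation: [0.995, 0.102, 0.0, 0.0]
wrist_force: [0.1, -0.0, 0.2]
gripper_width: 0.541
grip_force: 0.0
```

step_arm --plan "0 0 0 0 0 0.0015 1; 0 0 0 0 0 0 1; 0 0 0 0 0 0 1; 0 0 0 0 0 0 1; 0 0 0 0 0 0 1; 0 0 0 0 0 0 1; 0 0 0 0 0 0 1; 0 0 0 0 0 0 1"

```text
t: 4.37
tcp_pos: [0.5608, 0.0821, 0.0377]
orientation: [0.995, 0.102, -0.0, -0.0]
wrist_force: [0.2, -0.6, -0.7]
gripper_width: 0.232
grip_force: 30.0
```

step_arm --plan "0 0 0 0 0 -0.03 1; 0 0 0 0 0 -0.035 1; 0 0 0 0 0 -0.035 1; 0 0 0 -0.0085 -0.0338 0 1; 0 0 0 -0.0085 -0.0338 0 1; 0 0 0 -0.0085 -0.0338 0 1; 0 0 0 -0.0085 -0.0338 0 1; 0 0 0 -0.0085 -0.0338 0 1; 0 0 0 -0.0085 -0.0338 0 1; 0 0 0 -0.0085 -0.0338 0 1; 0 0 0 -0.0085 -0.0338 0 1; 0 0 0 0 0 0 1; 0 0 0 0 0 0 1"

```text
t: 5.45
tcp_pos: [0.4373, 0.3359, 0.1381]
orientation: [0.994, 0.105, -0.0, -0.001]
wrist_force: [-0.0, -0.8, -0.7]
gripper_width: 0.235
grip_force: 30.0
```

step_arm --plan "0 0 0 0 0 0.03 1; 0 0 0 0 0 0.03 1; 0 0 0 0 0 0.025 1; 0 0 0 0 0 0.012 1; 0 0 0 0 0 0.008 1; 0 0 0 0 0 0.002 1; 0 0 0 0 0 0 1; 0 0 0 0 0 0 1; 0 0 0 0 0 0 0.1; 0 0 0 0 0 0 0.1; 0 0 0 0 0 0 0.1; 0 0 0 0 0 0 0.1; 0 0 0 0 0 0 0.1; 0 0 0 0 0 0 0.1"

```text
t: 6.62
tcp_pos: [0.4395, 0.333, 0.031]
orientation: [0.995, 0.102, 0.0, -0.0]
wrist_force: [-0.5, 0.6, 0.8]
gripper_width: 0.449
grip_force: 0.0
```

step_arm --plan "0 0 0 0 0 -0.035 0.1; 0 0 0 0 0 -0.04 0.1; 0 0 0 0 0 -0.04 0.1; 0 0 0 -0.0041 0.0308 0 -1; 0 0 0 -0.0041 0.0308 0 -1; 0 0 0 -0.0041 0.0308 0 -1; 0 0 0 -0.0041 0.0308 0 -1; 0 0 0 -0.0041 0.0308 0 -1; 0 0 0 -0.0041 0.0308 0 -1; 0 0 0 -0.0041 0.0308 0 -1; 0 0 0 -0.0041 0.0308 0 -1; 0 0 6.4 0 0 0 -1; 0 0 6.4 0 0 0 -1; 0 0 6.4 0 0 0 -1; 0 0 0 0 0 0 -1; 0 0 0 0 0 0 -1"

```text
t: 7.95
tcp_pos: [0.4573, 0.0852, 0.1459]
orientation: [0.998, -0.063, 0.0, 0.0]
wrist_force: [0.0, 0.5, 0.0]
gripper_width: 1.001
grip_force: 0.0
```

Run:
```python
from h import *
from workcell import read_camera
s,c,W=wrist("pics/w3.png"); print(s["tcp_pos"],s["orientation"],s["gripper_width"])
P=W.reshape(-1,3)*1000; P=P[~np.isnan(P[:,0])]
Q=P[(abs(P[:,0]-460)<60)&(abs(P[:,1]-85)<45)&(P[:,2]>18)&(P[:,2]<80)]
print(len(Q),rect(Q),Q.min(0),Q.max(0))
c=read_camera("scene"); W=cloud(c)*1000; cv2.imwrite("pics/s2.png",cv2.resize(c["frame"][150:310,200:450,::-1],(750,480)))
Q=W.reshape(-1,3); d=Q[:,:2]-[439.5,333.3]
t=Q[(abs(d)<45).all(1)&(Q[:,2]>10)&(Q[:,2]<60)]; print("bush",len(t),t.mean(0),t.max(0),rect(t))
```

```text
[0.4572848  0.08516823 0.14592996] [ 9.97983091e-01 -6.34800665e-02  1.11127799e-04  1.37503658e-04] 1.0013128282817383
4141 [4.57672e+05 8.52492e+04 4.60237e+04 5.14909e+04 8.30000e+01] [430.03658046  59.57034045  18.00399045] [484.97623133 110.21647827  66.48030836]
bush 184 [445.25884105 335.23033408  27.01777559] [458.66861237 349.94460611  42.74302536] [4.441492e+05 3.359655e+05 2.816140e+04 2.876270e+04 1.720000e+01]
```

View pics/s2.png

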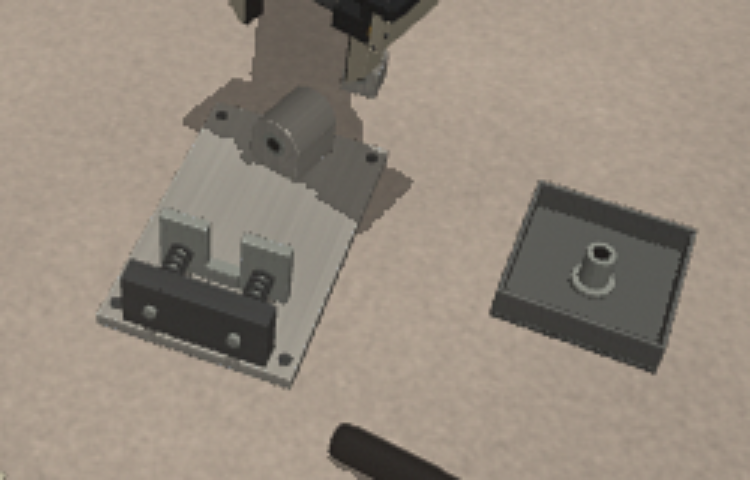

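View pics/w3.png

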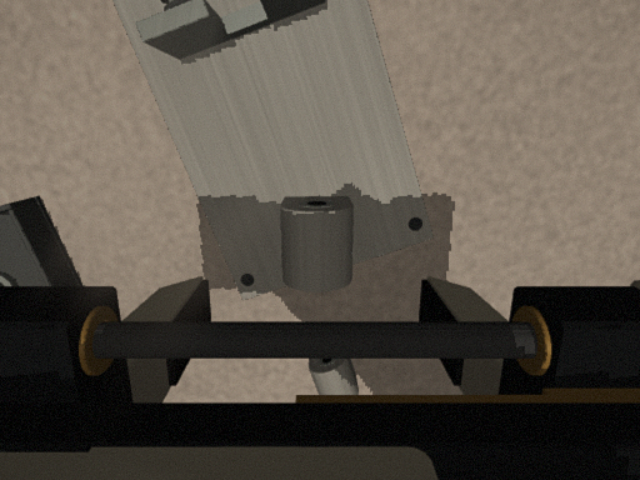

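The bushing stands upright inside the tray at (598,270), and in the wrist view the block is square between the fingers at (316,245).

step_arm --plan "0 0 0 0 0 0.03 -1; 0 0 0 0 0 0.03 -1; 0 0 0 0 0 0.025 -1; 0 0 0 0 0 0.015 -1; 0 0 0 0 0 0.009 -1; 0 0 0 0 0 0.002 -1; 0 0 0 0 0 0 -1; 0 0 0 0 0 0 0; 0 0 0 0 0 0 1; 0 0 0 0 0 0 1; 0 0 0 0 0 0 1; 0 0 0 0 0 0 1; 0 0 0 0 0 0 1; 0 0 0 0 0 0 1; 0 0 0 0 0 0 1; 0 0 0 0 0 0 1"

```text
t: 9.38
tcp_pos: [0.4573, 0.0847, 0.0349]
orientation: [0.998, -0.065, -0.0, 0.0]
wrist_force: [-0.0, -2.2, 3.1]
gripper_width: 0.499
grip_force: 30.0
```

step_arm --plan "0 0 -6.5 0 0 0 1; 0 0 -6.5 0 0 0 1; 0 0 -6.45 0 0 0 1; 0 0 0 0 0 0 1; 0 0 0 0.015 0.001 0 1; 0 0 0 0.02 0.001 0 1; 0 0 0 0.02 0.0013 0 1; 0 0 0 0.02 0 0 1; 0 0 0 0.015 0 0 1; 0 0 0 0.008 0 0 1; 0 0 0 0 0 0 1; 0 0 0 0 0 0 1; 0 0 0 0 0 0 1"

```text
t: 10.47
tcp_pos: [0.5531, 0.1022, 0.0346]
orientation: [0.995, 0.104, -0.0, -0.0]
wrist_force: [0.9, 0.3, -2.5]
gripper_width: 0.498
grip_force: 30.0
```

Run:
```python
from h import *
s,c,W=wrist("pics/w4.png"); p=s["tcp_pos"]*1000
u=R.from_quat(s["orientation"]).as_matrix()[:,0]; print(p,"yaw",np.degrees(np.arctan2(u[1],u[0])),"tilt",u[2],s["wrist_force"],s["gripper_width"])
P=W.reshape(-1,3)*1000; P=P[~np.isnan(P[:,0])]
a=np.radians(12);U=np.array([np.cos(a),np.sin(a)]);N=np.array([-U[1],U[0]]);O=np.array([532.6,97.3])
print("tcp jig",(p[:2]-O)@U,(p[:2]-O)@N)
J=np.c_[(P[:,:2]-O)@U,(P[:,:2]-O)@N,P[:,2]]
m=lambda *r:J[np.all([(J[:,i]>r[2*i])&(J[:,i]<r[2*i+1]) for i in range(3)],0)]
pl=m(52,85,-60,60,63,72); print("plate",len(pl),rect(pl))
for side in((-60,-15),(15,60)):
    q=m(52,85,*side,63,72); print(side,len(q),q.min(0),q.max(0))
for y0 in range(-50,50,10):
    q=m(52,85,y0,y0+10,63,72); print(y0,len(q),np.percentile(q[:,0],[2,98]).round(1) if len(q)>5 else "")
b=m(-20,51,-30,30,20,80); print("block",len(b),rect(b),np.percentile(b,1,axis=0),np.percentile(b,99,axis=0))
bt=b[b[:,2]>55];print(rect(bt))
e=m(105,135,-70,70,55,70); print("end",len(e),rect(e))
```

```text
[553.09340495 102.22650727  34.61504459] yaw 11.943208304918235 tilt -0.00047423738734366644 [ 0.85393529  0.25704581 -2.50794233] 0.4984064245664617
tcp jig 21.06985334216483 0.5580327908749443
plate 5978 [6.52450e+04 1.40500e+02 9.99027e+04 1.02984e+04 8.99000e+01]
(-60, -15) 2787 [ 60.06055999 -49.81024604  63.01858529] [ 70.34587508 -15.04672901  69.24082212]
(15, 60) 2801 [60.13975166 15.02649135 63.01415375] [70.43591105 50.09231598 69.34415808]
-50 752 [60.6 70.2]
-40 819 [60.5 70.1]
-30 809 [60.5 70.1]
-20 622 [60.7 70.1]
-10 0 
0 0 
10 573 [60.6 70.1]
20 807 [60.6 70.2]
30 809 [60.6 70.2]
40 784 [60.7 70.2]
block 10747 [ 2.16072e+04 -6.86000e+01  5.05860e+04  5.99818e+04  4.00000e-01] [  3.61507682 -28.51611753  21.91667235] [46.46493907 28.58466594 77.55162832]
[2.40235e+04 3.74000e+01 5.98820e+04 4.45343e+04 8.94000e+01]
end 19633 [1.166958e+05 3.486000e+02 1.096605e+05 1.771670e+04 8.990000e+01]
```

View pics/w4.png

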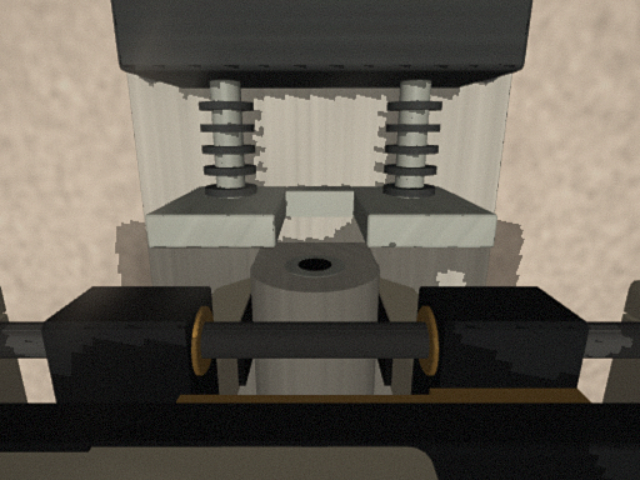

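The block is held square, with its bore at (315,264) lined up with the slot (x 285–353), and there are about 14 mm left to the plate.

step_arm --plan "0 0 0 0.005 0.0004 0 1; 0 0 0 0.005 0 0 1; 0 0 0 0.003 0 0 1; 0 0 0 0.003 0 0 1; 0 0 0 0.003 0 0 1; 0 0 0 0.002 0 0 1; 0 0 0 0 0 0 1; 0 0 0 0 0 0 1; 0 0 0 0 0 0 1; 0 0 0 0 0 0 1"

```text
t: 11.35
tcp_pos: [0.5732, 0.1056, 0.0345]
orientation: [0.995, 0.104, -0.001, 0.0]
wrist_force: [-4.4, -2.3, 1.8]
gripper_width: 0.499
grip_force: 30.0
```

step_arm --plan "0 0 0 0.002 0 0 1; 0 0 0 0.002 0 0 1; 0 0 0 0.002 0 0 1; 0 0 0 0.0015 0 0 1; 0 0 0 0.0005 0 0 1; 0 0 0 0 0 0 1; 0 0 0 0 0 0 1; 0 0 0 0 0 0 1; 0 0 0 0 0 0 1"

```text
t: 12.1
tcp_pos: [0.5782, 0.1067, 0.0344]
orientation: [0.995, 0.104, -0.004, 0.001]
wrist_force: [-13.3, -4.2, 9.7]
gripper_width: 0.501
grip_force: 30.0
```

Run:
```python
from h import *
s,c,W=wrist("pics/w5.png"); p=s["tcp_pos"]*1000
u=R.from_quat(s["orientation"]).as_matrix()[:,0]; print(p,"yaw",np.degrees(np.arctan2(u[1],u[0])),"tilt",u[2],s["wrist_force"],s["gripper_width"])
P=W.reshape(-1,3)*1000; P=P[~np.isnan(P[:,0])]
a=np.radians(12);U=np.array([np.cos(a),np.sin(a)]);N=np.array([-U[1],U[0]]);O=np.array([532.6,97.3])
print("tcp jig",(p[:2]-O)@U,(p[:2]-O)@N,"F",s["wrist_force"][:2]@U)
J=np.c_[(P[:,:2]-O)@U,(P[:,:2]-O)@N,P[:,2]]
m=lambda *r:J[np.all([(J[:,i]>r[2*i])&(J[:,i]<r[2*i+1]) for i in range(3)],0)]
pl=m(52,100,-60,60,63.5,70); print("plate",len(pl),rect(pl),np.percentile(pl[:,0],[1,99]))
# block arch ridge: z profile vs y and ridge height along x
for x in (50,55,60,65,70):
    q=m(x-2.5,x+2.5,-18,18,56,72); 
    if len(q)>30: print(x,len(q),"top z",np.percentile(q[:,2],97).round(1),"mid y",((q[:,1].min()+q[:,1].max())/2).round(1))
for n in("bench",): print(np.median(m(-50,130,-200,-100,-9,9)[:,2]) if len(m(-50,130,-200,-100,-9,9)) else "")
```

```text
[578.23285667 106.73850239  34.36103941] yaw 11.95344139602571 tilt -0.00830816777983448 [-13.28213141  -4.17445963   9.72090501] 0.500710356639922
tcp jig 46.598044253316864 -0.25535592264453433 F -13.85980392986068
plate 5837 [7.12813e+04 1.94900e+02 2.10299e+04 9.99569e+04 1.00000e-01] [61.66944581 81.46726042]
50 44 top z 65.8 mid y 0.7
60 482 top z 65.2 mid y 0.6
65 980 top z 65.4 mid y 0.4
70 1183 top z 66.9 mid y 0.0
-0.17679231473072266
```

View pics/w5.png

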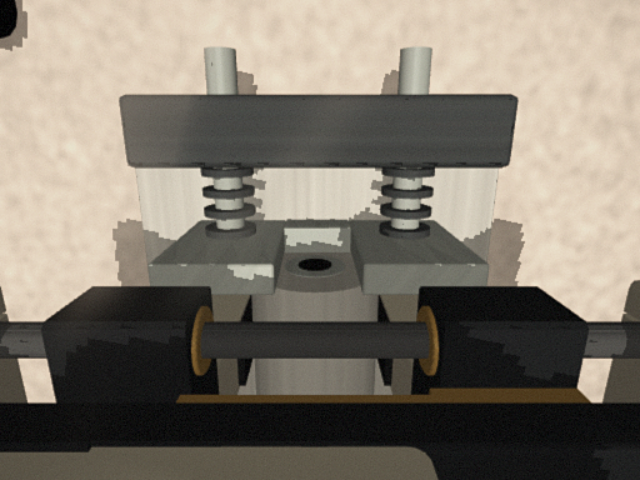

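Plate travel is about 11 mm by depth (~8 N), with the bore at (315,264) centred in the slot. The wrist shows 9.7 N upward, so the block's nose is being pressed into the bed; I'll relieve this with a small lift and pitch.

step_arm --plan "0 0.2 0 0 0 -0.0003 1; 0 0.2 0 0 0 -0.0003 1; 0 0 0 0 0 0 1; 0 0 0 0 0 0 1; 0 0 0 0 0 0 1; 0 0 0 0 0 0 1"

```text
t: 12.65
tcp_pos: [0.5783, 0.1068, 0.0344]
orientation: [0.995, 0.104, -0.001, 0.001]
wrist_force: [-10.7, -1.8, 4.8]
gripper_width: 0.497
grip_force: 30.0
```

```bash
cat > chk.py <<'E'
from h import *
s,c,W=wrist(); p=s["tcp_pos"]*1000
M=R.from_quat(s["orientation"]).as_matrix(); u=M[:,0]; print(p,"yaw",np.degrees(np.arctan2(u[1],u[0])),"tilt",u[2],M[2,1],s["wrist_force"],s["ft_torque"])
P=W.reshape(-1,3)*1000; P=P[~np.isnan(P[:,0])]
a=np.radians(12);U=np.array([np.cos(a),np.sin(a)]);N=np.array([-U[1],U[0]]);O=np.array([532.6,97.3])
print("tcp jig",(p[:2]-O)@U,(p[:2]-O)@N,"F",s["wrist_force"][:2]@U)
J=np.c_[(P[:,:2]-O)@U,(P[:,:2]-O)@N,P[:,2]]
m=lambda *r:J[np.all([(J[:,i]>r[2*i])&(J[:,i]<r[2*i+1]) for i in range(3)],0)]
for y in((-50,-25),(25,50)):
    q=m(52,100,*y,65,68.5); print("plate",len(q),np.percentile(q[:,0],[1,99]))
q=m(55,80,-6,6,56,72); k=np.polyfit(q[:,0],q[:,2],1); print("ridge slope",k[0],"z",np.median(q[:,2]),"front",np.percentile(q[:,0],99))
E
python3 chk.py
```

```text
[578.28745973 106.76549215  34.36843665] yaw 11.961974655864825 tilt -0.00123499642038829 0.0012382429415932002 [-10.74580153  -1.82813265   4.79963113] [-0.53295081  2.62474046 -0.05817447]
tcp jig 46.65706559474817 -0.24030856111049353 F -10.891070134967567
plate 1388 [72.10219929 81.45659274]
plate 1443 [71.9803372 81.4629513]
ridge slope -0.31015500861043654 z 64.29029291113187 front 71.57390155976215
```

step_arm --plan "0 0.1 0 0 0 -0.0004 1; 0 0.1 0 0.001 0 0 1; 0 0 0 0.001 0 0 1; 0 0 0 0.0007 0 0 1; 0 0 0 0 0 0 1; 0 0 0 0 0 0 1; 0 0 0 0 0 0 1; 0 0 0 0 0 0 1"

```text
t: 13.37
tcp_pos: [0.5799, 0.1071, 0.0344]
orientation: [0.995, 0.104, 0.0, 0.001]
wrist_force: [-12.5, -2.2, 4.3]
gripper_width: 0.501
grip_force: 30.0
```

```bash
python3 chk.py
```

```text
[579.93606029 107.10009502  34.38584689] yaw 11.96679729913085 tilt 0.0002944780404677636 0.0014352746487985451 [-12.46282266  -2.22111703   4.26114693] [-0.599153    3.00167689 -0.03028159]
tcp jig 48.33920812353868 -0.2557808968991611 F -12.652276283067126
plate 1402 [73.86223703 83.1081823 ]
plate 1448 [73.62585714 83.16941495]
ridge slope -0.33017972546609425 z 64.26821359129076 front 73.26173867110862
```

step_arm --plan "0 0 0 0 0 -0.0004 1; 0 0 0 0 0 0 1; 0 0 0 0 0 0 1; 0 0 0 0 0 0 1; 0 0 0 0 0 0 1; 0 0 0 0 0 0 1; 0 0 0 0 0 0 1; 0 0 0 0 0 0 1; 0 0 0 0 0 0 1; 0 0 0 0 0 0 1; 0 0 0 0 0 0 1; 0 0 0 0 0 0 1"

```text
t: 14.42
tcp_pos: [0.5799, 0.1071, 0.0344]
orientation: [0.995, 0.104, 0.0, 0.001]
wrist_force: [-11.3, -2.7, 0.9]
gripper_width: 0.501
grip_force: 30.0
```

```bash
python3 chk.py
```

```text
[579.93070724 107.1295736   34.40582767] yaw 11.969678460418114 tilt 0.00031959105872269905 0.0011461469015347483 [-11.30973832  -2.67602279   0.91636145] [-0.52472482  2.74675565 -0.08534569]
tcp jig 48.340100993683855 -0.22583353726641955 F -11.618969822536608
plate 1403 [73.8448507  83.20865989]
plate 1454 [73.51665505 83.19663373]
ridge slope -0.32794623728615435 z 64.27638047626215 front 73.19616025441736
```

```bash
python3 -c "
from workcell import arm
print(arm.finish_job())"
```

```text
the job is handed in; nothing more can be done
None
```

I handed the job in with the bushing standing released in the tray and the block gripped flat, square and centred on the slot, pressing the plate with about 9 N by its 13 mm spring travel (the wrist reads 11.6 N); no verdict came back.

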